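# Close the twist-lock tea canister around its inner tin

## Robot

A 6-joint arm with a two-finger parallel gripper is mounted at the origin on the work surface. World frame = base frame: x ahead of the robot, y to its left, z up, the work surface at z = 0. Lengths are in m, angles in rad, forces in N, time in s.
With the tool pointing down it reaches from about 0.35 to 0.775 m from the base axis. Payload 7.3 kg.
Tool frame: the origin (TCP) lies between the finger pads; the fingertips stand 17 mm ahead of it and the grasp point (between the pads) lies 2 mm behind it; z points along the fingers, y is the line along which they close (so a half turn about z gives the same grasp; the last joint's range is limited). The gripper opens to 92 mm and grips with 3 to 60 N. Pads are 19 mm wide; open, the fingers measure 130 mm over their backs; the gripper's body (75 mm by 190 mm) begins 47 mm behind the grasp point.
Start: joints at [-1.257, 0.342, 1.524, -0, 1.275, -0.146], TCP at [0.233, -0.47, 0.244] pointing down, gripper open.
Joint ranges: [-2.53, 2.53], [-0.77, 2.02], [0.04, 2.7], [-1, 4.14], [0.28, 2.66], [-3.11, 3.11]. Speed limits (rad/s): [2.57, 2.57, 3.14, 3.14, 3.14, 3.14].

## Interface

Orientations are given as a unit quaternion [x, y, z, w].
In Python, from station import sensors, vision, job, finder gives the robot as it stands.
- The arm moves only by the shell command python3 -m crank 'ROWS' [OPENING]. ROWS is JSON, a list of rows, each an object with "travel": the shift along the tool's x, y, z in mm, a list of three; "spin": the turn about the tool's z in degrees. A call has 1 to 12 rows; each row is the pose to reach, as a shift and turn from the pose commanded when the call began, along the tool's axes at that moment; what a row does not reach only later rows make up. A row lasts 1/8 s, in which the tool goes at most 62.5 mm and 10.7 degrees, less where a joint would pass 70% of its speed; a pose out of reach is approached as far as the arm can. A call with a gripper value outside its range is refused whole. OPENING is the gripper command: -1 is shut, 1 is fully open, values between are in proportion, set as the call begins (- or left out, the last holds). The fingers move at their own pace and stop on an object; the grip force is fixed at half the most. Time passes only in rows, so rows that repeat a pose let the fingers close. It gives the time, the measured TCP pose, the force, the opening and the grip force at its end, in the units of the state.
- sensors.read_state(): the state, without advancing time (a new reading comes with each control period).
- vision.capture(name): name is "scene" or "side" or "wrist"; returns the picture (480x640x3 uint8, red, green, blue); there is no depth.
- vision.camera_model(name): a dict with "intrinsics" (3x3 intrinsics, pixels), "R" (3x3) and "t" (3): a world point X has camera coordinates R X + t; the wrist camera has in their place "mount" (4x4, takes a point from camera to tool coordinates, whose origin is the TCP and whose axes are the flange's). Camera axes: x right, y down, z forward; pixel columns grow to the right and rows downward; lengths in m; the calibration is good to about 2 mm. A picture is of the moment at which its call begins: read the wrist's pose just before it. camera_model takes no time and is no camera call.
- job.job_done(): hands the job in; it is judged then, once.
Trained networks look in the newest picture that a camera, given by its name, has taken for a name from the list of things; names that differ only in an ending like _2 or _b are one class to them, and where a whole thing is asked for, a point or a joint stands for the part that bears it (a point fixed in the world has none). Each returns a list of dicts, best first, with "p" (0 to 1); they miss things now and then, are a little off and sometimes report something else, mostly with a low value. They report only what shows in the picture. A call takes as long as a camera call. They do not tell look-alikes from the thing itself.
- finder.look_for(camera, name): "xyz" ([x, y, z] in m, in world coordinates, good to about 4 mm: the middle of the surface that is visible of it).
- finder.cut_out(camera, name): "region" (480x640 bool, what is visible of it).
The state is a dict: "clock": time; "joints": joint angles; "joint_velocities": joint speeds; "joint_efforts": joint torques, N m; "ee_pos": TCP position; "orientation": TCP orientation; "ft_force": force on the tool from outside, world axes, zero at the start; "torque": the same for the moment, N m; "grip_width": opening from 0.0 (shut) to 1.0 (fully open); "grasp_force": force on a finger pad.
Only numpy, scipy, OpenCV 4.12 (cv2) and the standard library are available. Lean on these libraries where they do the work, as an engineer would, in place of code of your own. Each camera call takes 0.05 s, during which the arm holds its last target. There are 200 camera calls.

## Task

Put the small tea tin away in its canister: stand the tin upright in the steel canister bottom, then take the blue outer shell off the sloping draining board, lower it over the tin with its two ears clear of the orange brackets until its rim sits fully down, and twist it clockwise (seen from above) until the ears are fully home under the brackets. Set both parts down gently rather than dropping them, do not knock the other things on the counter about, and let go at the end.

Things in the scene. Friction and masses are not known exactly. Their poses are not given: they have to be found in the camera images.
- base: Steel canister bottom, fixed to the counter by a black rubber foot (radius 58, 8 high). Origin: centre of the underside, z up. Round cup: inner floor at z 10, inner radius at least 25, outer radius 37 up to a flat seat at z 30 for the shell's rim; inside that a tapered guide collar rises to z 44 (outer radius 30 at the seat, 28 at its top). Orange brackets at its +x and -x, alike after half a turn.
- base_seat (a point): Centre of the canister bottom at seat height, axes as base. The ears pass down between the brackets while the shell's x axis is turned 0.5 to 2.5 rad counter-clockwise (from above) from base x, best about 1.0; turned clockwise from there they slide under the roofs and meet the stop walls about 0.05 rad past parallel x axes. Seated, the shell's origin is here.
- base_bracket (a point): Underside of the roof of the orange bracket on base +x (its twin is on -x): 45 out from the axis, 7.5 above the seat (2.5 play over an ear); axes as base. The roof is 4.5 thick, 38 to 52 from the axis, and reaches 10 to +y (open side, where the ear slides in) and 13 to -y, where a stop wall 9 from the x axis stops the ear. A post at 48 to 52 carries it.
- cap: Blue outer shell, about 150 g, a cylinder closed on top, open below, loose. Origin: centre of the open rim; z through the closed top. Inner radius 31.5, outer 35, ceiling at z 66, top at z 70. Two white ears on the rim at +x and -x, out to 45 from the axis, 14 wide, z 0 to 5. Same after half a turn. Starts rim down on the draining board, leaning 0.45 rad, x roughly level and across the slope.
- cap_bar (a point): Middle of the white grip bar on top of the shell: the bar is 44 long along the shell's x, 14 wide along y, 28 high (z 70 to 98 of the shell); this point is on the axis at z 84. Axes as cap.
- tin: Small closed inner tea tin, brass with a red lid, a plain cylinder of radius 19 and height 80 (top edge bevelled 3), about 120 g, loose, standing upright on the counter. Origin: centre of the underside, z up. Standing in the canister its top is 90 above the counter.
- rack: White draining board on steel legs, fixed. Its frame is tilted: origin on the sloping top, 50 above the counter; z square to the slope, x up the slope (away from the robot), y level. Slope 0.45 rad, falling towards the robot. Top from x -61 to 45, y -62 to 62, with a lip 14 high along the lower edge (inner face at x -55) against which the shell rests.
- mug: Yellow ceramic mug, radius 40, height 90, handle on its +y side; a bystander. Origin: centre of its underside.
- dispenser: Push dispenser of toothpicks, clear with a green top, radius 27, height 78; a bystander. Origin: centre of its underside.
- strainer: Steel tea strainer, bowl of radius 30 and height 24, flat handle along its +x to 112 from the bowl's centre; a bystander. Origin: centre of the bowl's underside.
- clip: Red plastic bag clip, 96 long along x, 19 wide, 10 high, lying on the counter; a bystander. Origin: middle of its underside.
Not all that is in view belongs to the job. What is meant by the cap is not green, and is the larger of those in its own colour.

How it is judged:
By the outcome, as a careful person would: the job done as asked, in the order asked, and still so for the second after the job is handed in, with the robot touching nothing.
It also fails if it takes over 58 s, if anything falls off the work surface, if the arm or the gripper's body presses on something with over 40 N, if the wrist force passes 120 N, or if a joint passes its speed limit or range.

## Working session

There is one attempt and no reset: what is moved stays moved. The work goes in short steps, Python scripts to look and compute and a shell command to move; the robot and the scene stay as the last step left them, time stands still between calls to the robot, and variables do not carry over. Pictures are saved under pics/ and viewed, at most 10 in all, crops included, and the job is handed in when it is done.

```bash
ls; mkdir -p pics
cat > h.py <<'E'
import numpy as np, cv2
from station import sensors, vision, job, finder
from scipy.spatial.transform import Rotation as R
def cam(n,st=None):
    m=vision.camera_model(n); K=np.array(m["intrinsics"])
    if "mount" in m:
        st=st or sensors.read_state(); T=np.eye(4); T[:3,:3]=R.from_quat(st["orientation"]).as_matrix(); T[:3,3]=st["ee_pos"]
        C=T@np.array(m["mount"]); Rw=C[:3,:3].T; return K,Rw,-Rw@C[:3,3]
    return K,np.array(m["R"]),np.array(m["t"])
def proj(c,X):
    K,Rm,t=c; p=(np.atleast_2d(X)@Rm.T+t)@K.T; return p[:,:2]/p[:,2:]
def ray_z(c,uv,z):
    K,Rm,t=c; o=-Rm.T@t; uv=np.atleast_2d(uv); d=np.c_[uv,np.ones(len(uv))]@np.linalg.inv(K).T@Rm
    return o+d*((z-o[2])/d[:,2])[:,None]
def snap(n,f):
    im=vision.capture(n); cv2.imwrite("pics/"+f,im[:,:,::-1]); return im
E
python3 - <<'E'
from h import *
st=sensors.read_state(); print(st["orientation"],st["clock"])
a=snap("scene","scene0.png"); b=snap("side","side0.png")
for c in("scene","side"):
    for n in("base","cap","cap_bar","tin","rack","mug","dispenser","strainer","clip","base_bracket"):
        print(c,n,[(round(d["p"],2),np.round(d["xyz"],3).tolist(),proj(cam(c),d["xyz"])[0].round().tolist()) for d in finder.look_for(c,n)][:4])
E
```

```text
pics
[ 9.73689808e-01  2.27876130e-01 -8.41160669e-05 -7.87698953e-04] 0.0
scene base [(0.65, [0.605, -0.033, 0.016], [286.0, 284.0])]
scene cap [(0.73, [0.508, 0.39, 0.035], [410.0, 192.0]), (0.61, [0.712, 0.253, 0.051], [420.0, 255.0]), (0.59, [0.526, 0.24, 0.097], [369.0, 196.0])]
scene cap_bar [(0.76, [0.522, 0.235, 0.092], [366.0, 198.0]), (0.69, [0.715, 0.254, 0.051], [421.0, 256.0]), (0.68, [0.51, 0.385, 0.043], [410.0, 191.0])]
scene tin [(0.61, [0.611, -0.266, 0.056], [186.0, 316.0])]
scene rack [(0.77, [0.561, 0.199, 0.049], [362.0, 226.0])]
scene mug [(0.61, [0.761, -0.108, 0.058], [292.0, 335.0])]
scene dispenser [(0.93, [0.77, -0.001, 0.06], [340.0, 315.0]), (0.32, [0.613, -0.266, 0.056], [187.0, 317.0])]
scene strainer [(0.81, [0.772, 0.153, 0.015], [399.0, 300.0])]
scene clip [(0.5, [0.387, 0.031, 0.009], [265.0, 220.0])]
scene base_bracket [(0.59, [0.605, -0.033, 0.016], [286.0, 284.0])]
side base [(0.87, [0.581, 0.001, 0.012], [320.0, 253.0])]
side cap [(0.95, [0.505, 0.391, 0.043], [291.0, 466.0]), (0.64, [0.504, 0.267, 0.103], [317.0, 365.0]), (0.59, [0.685, 0.282, 0.057], [204.0, 355.0]), (0.44, [0.6, -0.245, 0.05], [344.0, 158.0])]
side cap_bar [(0.85, [0.686, 0.277, 0.059], [204.0, 352.0]), (0.75, [0.504, 0.265, 0.106], [317.0, 363.0]), (0.64, [0.506, 0.387, 0.039], [291.0, 463.0])]
side tin [(0.59, [0.593, -0.243, 0.05], [347.0, 159.0])]
side rack [(0.57, [0.554, 0.25, 0.054], [290.0, 360.0])]
side mug [(0.91, [0.752, -0.088, 0.058], [254.0, 189.0]), (0.56, [0.506, 0.267, 0.104], [316.0, 364.0])]
side dispenser [(0.72, [0.745, 0.028, 0.057], [234.0, 230.0])]
side strainer []
side clip [(0.84, [0.388, 0.042, 0.008], [414.0, 294.0])]
side base_bracket [(0.84, [0.586, -0.006, 0.008], [319.0, 251.0]), (0.63, [0.509, 0.268, 0.104], [314.0, 364.0])]
```

View pics/scene0.png

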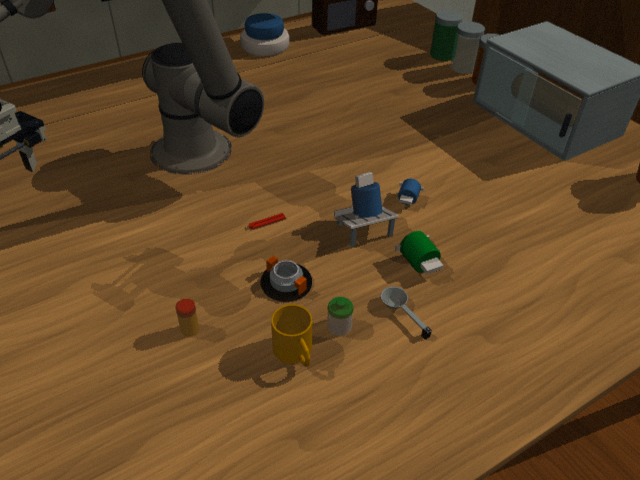

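View pics/side0.png

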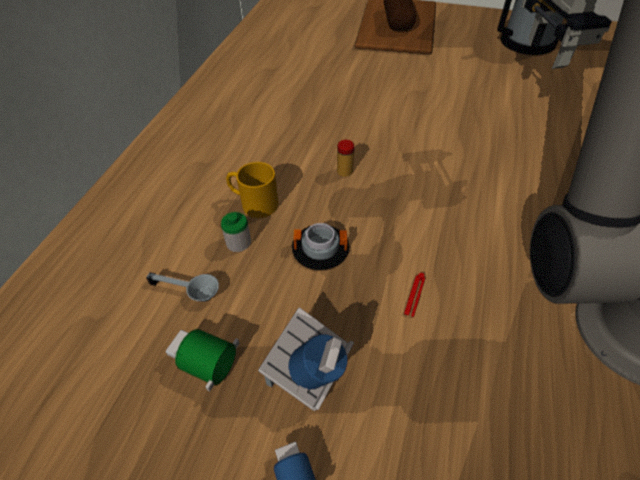

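Scene view: tin with red lid at (187,317). Cap candidates are the large blue shell on the rack at (367,196), the small blue one lying at (410,192), and the green one lying at (420,253). The blue/white jar at (265,35) is background. By the description I choose the one on the rack; in the side view it is at (318,362), and the small blue one is at (291,466). The canister bottom is at (286,281).

```bash
cat >> h.py <<'E'
def go(xyz,yaw=None):
    "travel (mm, tool axes) and spin (deg, about tool z) to a world TCP target; yaw = world angle of tool y (mod pi)"
    st=sensors.read_state(); M=R.from_quat(st["orientation"]).as_matrix()
    d=M.T@(np.array(xyz)-st["ee_pos"])*1000
    y0=np.arctan2(M[1,1],M[0,1]); s=None
    if yaw is not None:
        dy=(yaw-y0+np.pi/2)%np.pi-np.pi/2; s=-np.degrees(dy)
    print("travel",d.round(1).tolist(),"spin",s if s is None else round(s,1),"yaw0 %.3f j6 %.2f clk %.2f"%(y0,st["joints"][5],st["clock"]))
E
python3 - <<'E'
from h import *
im=cv2.imread("pics/scene0.png"); cv2.imwrite("pics/crop1.png",cv2.resize(im[150:310,250:460],None,fx=3.6,fy=3.6,interpolation=cv2.INTER_CUBIC))
print(np.round(vision.camera_model("wrist")["mount"],3)); print(vision.camera_model("wrist")["intrinsics"])
go([.57,-.255,.26],None)
E
```

```text
[[-0.    -0.963 -0.27   0.073]
 [ 1.    -0.    -0.    -0.001]
 [ 0.    -0.27   0.963 -0.14 ]
 [ 0.     0.     0.     1.   ]]
[[397.24985387   0.         322.92568313]
 [  0.         397.24985387 238.00846588]
 [  0.           0.           1.        ]]
travel [397.6, -43.6, -16.3] spin None yaw0 -1.111 j6 -0.15 clk 1.10
```

View pics/crop1.png

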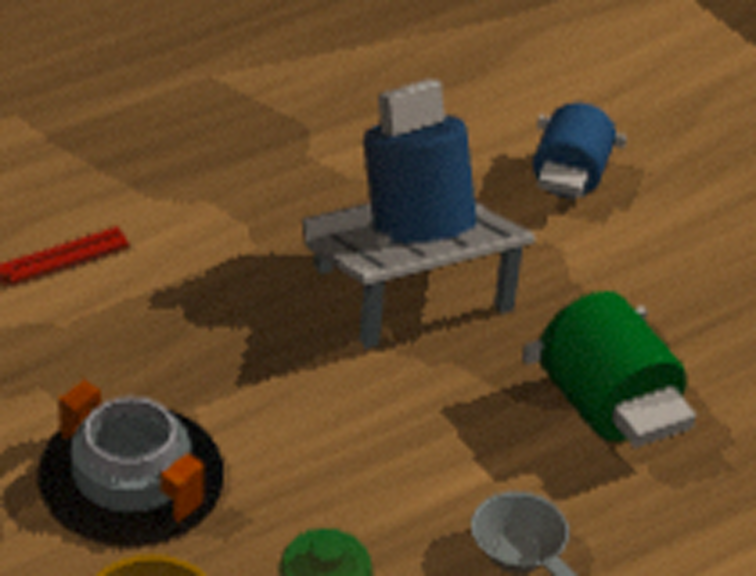

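The crop shows the large blue shell upright on the sloping board, with the smaller blue and the green ones lying down, so the shell on the board is the cap. Moving over the tin.

```bash
python3 -m crank '[{"travel":[60,-4,0],"spin":0},{"travel":[120,-8,0],"spin":0},{"travel":[180,-12,0],"spin":0},{"travel":[240,-16,0],"spin":0},{"travel":[300,-20,0],"spin":0},{"travel":[360,-24,0],"spin":0},{"travel":[400,-27,0],"spin":0},{"travel":[426,-29,0],"spin":0},{"travel":[426,-29,0],"spin":0},{"travel":[426,-29,0],"spin":0}]' 1
cat > circ.py <<'E'
from h import *
def centroid_ring(n,name,z):
    st=sensors.read_state(); im=vision.capture("wrist"); c=cam("wrist",st)
    r=finder.cut_out("wrist",name); return im,c,r
E
python3 - <<'E'
from h import *
st=sensors.read_state(); im=snap("wrist","w_tin.png"); c=cam("wrist",st)
print([(d["p"],np.round(d["xyz"],3)) for d in finder.look_for("wrist","tin")])
hsv=cv2.cvtColor(im,cv2.COLOR_RGB2HSV)
m=(((hsv[...,0]<6)|(hsv[...,0]>172))&(hsv[...,1]>150)&(hsv[...,2]>60)).astype(np.uint8)
n,l,s,ce=cv2.connectedComponentsWithStats(m)
i=1+np.argmax(s[1:,4]); print(s[i],ce[i])
cn=max(cv2.findContours((l==i).astype(np.uint8),0,2)[0],key=cv2.contourArea)[:,0]
for z in(.077,.08):
    P=ray_z(c,cn,z)[:,:2]; (x,y),r=cv2.minEnclosingCircle(P.astype(np.float32)); print(z,x,y,r)
for d in finder.cut_out("wrist","tin")[:2]:
    ys,xs=np.nonzero(d["region"]); print(d["p"],xs.min(),xs.max(),ys.min(),ys.max())
E
```

```text
clock: 2.35
ee_pos: [0.6013, -0.2558, 0.2435]
orientation: [0.974, 0.228, -0.0, -0.0]
ft_force: [-0.2, 0.2, -0.7]
grip_width: 1.001
grasp_force: 0.0
[(0.61, array([ 0.607, -0.261,  0.082]))]
[ 306  200   46   47 1690] [328.13017751 222.6852071 ]
0.077 0.6021456122398376 -0.2589784860610962 0.01922348327934742
0.08 0.6027759313583374 -0.2586214542388916 0.019036494195461273
0.59 305 351 188 248
0.4 203 274 0 19
```

View pics/w_tin.png

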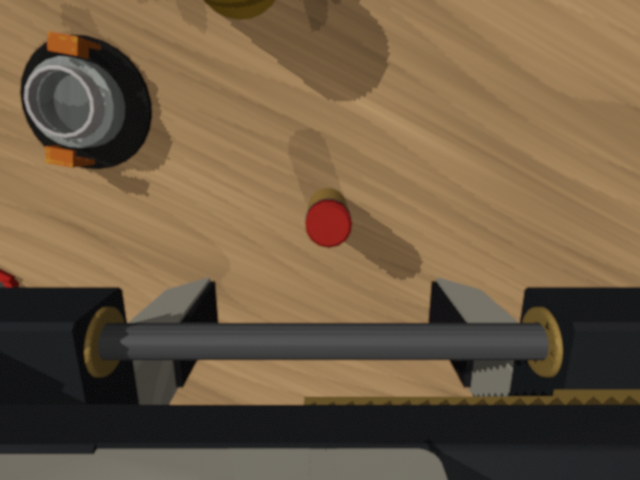

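Wrist view: the red lid is a circle centred at (328,223), with radius 19.1 mm at z 0.08, which matches. Tin at (0.602,-0.259). The base shows at (75,100), with brackets at (70,44) and (65,157).

```bash
python3 -m crank '[{"travel":[0,3,50],"spin":0},{"travel":[0,3,100],"spin":0},{"travel":[0,3,150],"spin":0},{"travel":[0,3,175],"spin":0},{"travel":[0,3,183],"spin":0},{"travel":[0,3,183],"spin":0}]' 1; python3 -m crank '[{"travel":[0,0,0],"spin":0},{"travel":[0,0,0],"spin":0},{"travel":[0,0,0],"spin":0},{"travel":[0,0,0],"spin":0},{"travel":[0,0,0],"spin":0}]' -1
```

```text
clock: 3.25
ee_pos: [0.6032, -0.2587, 0.0613]
orientation: [0.974, 0.228, 0.0, 0.0]
ft_force: [-0.6, 0.6, 0.8]
grip_width: 0.998
grasp_force: 0.0
clock: 3.88
ee_pos: [0.6032, -0.2581, 0.0608]
orientation: [0.974, 0.228, 0.0, 0.0]
ft_force: [-0.3, 0.1, -0.2]
grip_width: 0.502
grasp_force: 0.0
```

Run:
```python
from h import *
# base estimate from earlier wrist picture: brackets orange, roof top z=.042; pose then
st={"ee_pos":np.array([.6013,-.2558,.2435]),"orientation":[.9737,.2279,0,0]}
c=cam("wrist",st); im=cv2.imread("pics/w_tin.png")[:,:,::-1]
hsv=cv2.cvtColor(np.ascontiguousarray(im),cv2.COLOR_RGB2HSV)
m=((hsv[...,0]>=6)&(hsv[...,0]<14)&(hsv[...,1]>190)&(hsv[...,2]>140)).astype(np.uint8)
n,l,s,ce=cv2.connectedComponentsWithStats(m)
for i in range(1,n):
    if s[i,4]>60: print(s[i],ce[i],ray_z(c,ce[i],.042)[0])
go([.595,-.015,.2]); print(sensors.read_state()["grip_width"])
```

```text
[ 48  33  29  22 362] [60.40331492 44.46961326] [ 0.63052279 -0.00976459  0.042     ]
[ 51 148  21  15 233] [ 61.20600858 154.67811159] [ 0.54787558 -0.03449164  0.042     ]
travel [100.5, -221.5, -139.2] spin None yaw0 -1.111 j6 0.59 clk 3.88
0.5024761416349202
```

```bash
python3 -m crank '[{"travel":[0,0,0],"spin":0},{"travel":[0,0,0],"spin":0},{"travel":[0,0,0],"spin":0}]' -; python3 -m crank '[{"travel":[0,0,-20],"spin":0},{"travel":[0,0,-70],"spin":0},{"travel":[0,0,-120],"spin":0},{"travel":[23,-50,-140],"spin":0},{"travel":[46,-100,-140],"spin":0},{"travel":[69,-150,-140],"spin":0},{"travel":[92,-200,-140],"spin":0},{"travel":[92,-200,-140],"spin":0},{"travel":[92,-200,-140],"spin":0}]'
python3 - <<'E'
from h import *
st=sensors.read_state(); im=snap("wrist","w_base.png"); c=cam("wrist",st); print(st["grasp_force"],st["ee_pos"])
hsv=cv2.cvtColor(im,cv2.COLOR_RGB2HSV)
m=((hsv[...,0]>=5)&(hsv[...,0]<15)&(hsv[...,1]>190)&(hsv[...,2]>120)).astype(np.uint8)
n,l,s,ce=cv2.connectedComponentsWithStats(m)
for i in range(1,n):
    if s[i,4]>60: print(s[i],ce[i],ray_z(c,ce[i],.042)[0])
E
```

```text
clock: 4.25
ee_pos: [0.6032, -0.2582, 0.0607]
orientation: [0.974, 0.228, -0.0, 0.0]
ft_force: [0.8, 0.7, 0.3]
grip_width: 0.4
grasp_force: 30.0
clock: 5.38
ee_pos: [0.5969, -0.0382, 0.2007]
orientation: [0.974, 0.228, -0.0, 0.0]
ft_force: [0.1, 0.7, -1.2]
grip_width: 0.403
grasp_force: 30.0
29.98258919455111 [ 0.59692654 -0.038202    0.20067062]
[296 154  33  24 543] [312.06445672 165.74217311] [ 0.6332974  -0.01009536  0.042     ]
[277 262  12  21 162] [282.30246914 272.85802469] [ 0.54636787 -0.02586968  0.042     ]
```

View pics/w_base.png

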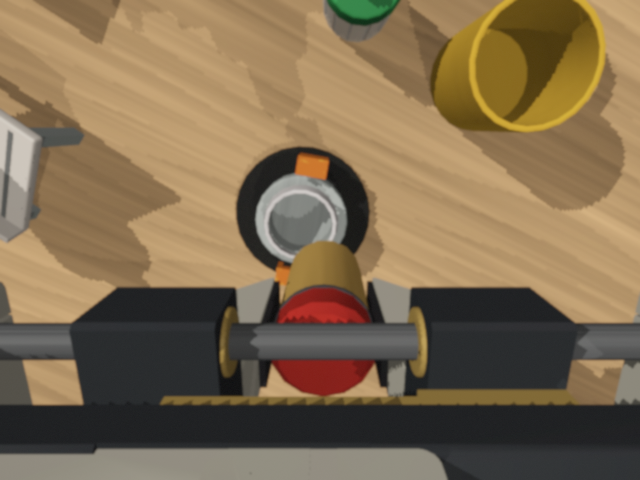

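Wrist view: tin held; canister base foot centred around (303,213), full bracket at (312,166), the other partly hidden at (283,272). Fitting the base centre from the black foot.

Run:
```python
from h import *
from scipy.optimize import least_squares
im=cv2.imread("pics/w_base.png"); c=cam("wrist")
g=im.max(2); m=(g<60).astype(np.uint8); m[278:]=0
n,l,s,ce=cv2.connectedComponentsWithStats(m); i=l[200,248]; print(s[i])
cn=max(cv2.findContours((l==i).astype(np.uint8),0,1)[0],key=cv2.contourArea)[:,0]
P=ray_z(c,cn,.008)[:,:2]
f=least_squares(lambda p:np.hypot(*(P-p).T)-.058,[.59,-.02],loss="soft_l1",f_scale=.001)
r=np.abs(f.fun); print("foot",f.x,np.median(r),(r<.002).mean(),len(P))
# bracket, full one: outline on z=.042
hsv=cv2.cvtColor(im,cv2.COLOR_BGR2HSV)
m=((hsv[...,0]>=5)&(hsv[...,0]<15)&(hsv[...,1]>190)&(hsv[...,2]>195)).astype(np.uint8)
n,l,s,ce=cv2.connectedComponentsWithStats(m)
for i in range(1,n):
    if s[i,4]>40:
        q=max(cv2.findContours((l==i).astype(np.uint8),0,1)[0],key=cv2.contourArea)[:,0]
        print(ce[i],cv2.minAreaRect((1000*ray_z(c,q,.042)[:,:2]).astype(np.float32)))
# collar top ring: bright edge points
K=proj(c,[[f.x[0]+.026*np.cos(a),f.x[1]+.026*np.sin(a),.044] for a in np.linspace(0,6.28,40)])
v=im.copy()
for p in K: cv2.circle(v,tuple(p.round().astype(int)),1,(0,255,0),-1)
for a in np.linspace(0,6.28,60): cv2.circle(v,tuple(proj(c,[f.x[0]+.058*np.cos(a),f.x[1]+.058*np.sin(a),.008])[0].round().astype(int)),1,(255,0,255),-1)
cv2.imwrite("pics/fit.png",cv2.resize(v[130:310,210:400],None,fx=3,fy=3))
```

```text
[ 238  148  131  121 4722]
foot [ 0.58642126 -0.02412702] 0.003551957148274422 0.36380255941499084 547
[311.95707071 167.63636364] ((632.530029296875, -10.870573997497559), (11.863167762756348, 21.099863052368164), 15.042418479919434)
[282.41904762 275.03809524] ((543.90771484375, -27.542917251586914), (10.293848991394043, 8.006710052490234), 26.303428649902344)
```

View pics/fit.png

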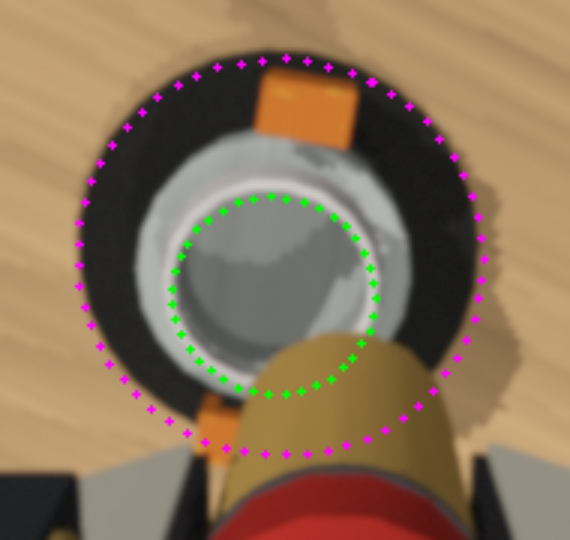

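Overlay: the magenta foot circle and green collar circle both sit about 2 px low, so the corrected centre is (0.588,-0.023), with base yaw about 0.275. Lowering the tin.

```bash
python3 -m crank '[{"travel":[0,-17.5,0],"spin":0},{"travel":[0,-17.5,30],"spin":0},{"travel":[0,-17.5,70],"spin":0},{"travel":[0,-17.5,100],"spin":0},{"travel":[0,-17.5,115],"spin":0},{"travel":[0,-17.5,122],"spin":0},{"travel":[0,-17.5,126],"spin":0},{"travel":[0,-17.5,128],"spin":0},{"travel":[0,-17.5,129.5],"spin":0},{"travel":[0,-17.5,130.5],"spin":0},{"travel":[0,-17.5,130.5],"spin":0}]'
```

```text
clock: 6.8
ee_pos: [0.5894, -0.0225, 0.0706]
orientation: [0.974, 0.228, 0.0, 0.0]
ft_force: [-0.3, 0.1, 0.5]
grip_width: 0.402
grasp_force: 30.0
```

```bash
python3 -m crank '[{"travel":[0,0,0.7],"spin":0},{"travel":[0,0,0.7],"spin":0}]'; python3 -m crank '[{"travel":[0,0,0],"spin":0},{"travel":[0,0,0],"spin":0},{"travel":[0,0,0],"spin":0},{"travel":[0,0,0],"spin":0}]' 0.3;  python3 -m crank '[{"travel":[0,0,-20],"spin":0},{"travel":[0,0,-60],"spin":0},{"travel":[0,0,-110],"spin":0},{"travel":[-20,0,-130],"spin":0},{"travel":[-20,0,-130],"spin":0},{"travel":[-20,0,-130],"spin":0}]' 0.3
python3 - <<'E'
from h import *
st=sensors.read_state(); im=snap("wrist","w_base2.png"); c=cam("wrist",st); print(st["ee_pos"],st["clock"])
hsv=cv2.cvtColor(im,cv2.COLOR_RGB2HSV)
m=(((hsv[...,0]<6)|(hsv[...,0]>172))&(hsv[...,1]>150)&(hsv[...,2]>60)).astype(np.uint8)
n,l,s,ce=cv2.connectedComponentsWithStats(m); i=1+np.argmax(s[1:,4]); print(s[i])
q=max(cv2.findContours((l==i).astype(np.uint8),0,1)[0],key=cv2.contourArea)[:,0]
print("tin top",cv2.minEnclosingCircle(ray_z(c,q,.09)[:,:2].astype(np.float32)))
m=((hsv[...,0]>=5)&(hsv[...,0]<15)&(hsv[...,1]>190)&(hsv[...,2]>195)).astype(np.uint8)
n,l,s,ce=cv2.connectedComponentsWithStats(m)
for i in range(1,n):
    if s[i,4]>60:
        q=max(cv2.findContours((l==i).astype(np.uint8),0,1)[0],key=cv2.contourArea)[:,0]
        print(ce[i],cv2.minAreaRect((1000*ray_z(c,q,.042)[:,:2]).astype(np.float32)))
E
```

```text
clock: 7.05
ee_pos: [0.5896, -0.0225, 0.0705]
orientation: [0.974, 0.228, 0.001, 0.0]
ft_force: [-1.1, 0.6, 5.0]
grip_width: 0.405
grasp_force: 30.0
clock: 7.55
ee_pos: [0.5891, -0.0224, 0.0694]
orientation: [0.974, 0.228, -0.0, 0.0]
ft_force: [0.4, -0.8, 0.4]
grip_width: 0.649
grasp_force: 0.0
clock: 8.3
ee_pos: [0.5711, -0.0311, 0.1985]
orientation: [0.974, 0.228, -0.001, -0.0]
ft_force: [0.5, 0.7, 0.1]
grip_width: 0.65
grasp_force: 0.0
[ 0.57106662 -0.03108194  0.19847235] 8.3
[ 297  185   56   60 2614]
tin top ((0.5877321362495422, -0.022753674536943436), 0.019686613231897354)
```

View pics/w_base2.png

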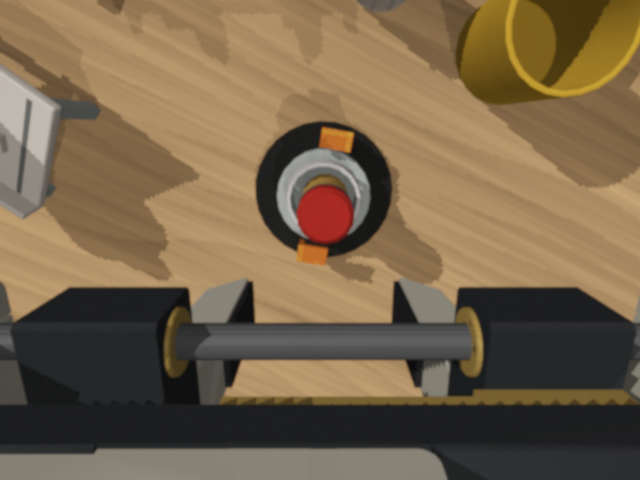

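The tin stands upright in the canister, lid at (325,214), tin top at (0.588,-0.023) as intended. The foot is now fully visible, so I refit the base here. Then I localise the cap from the fixed cameras.

Run:
```python
from h import *
from scipy.optimize import least_squares
im=cv2.imread("pics/w_base2.png"); c=cam("wrist")
g=im.max(2); m=(g<60).astype(np.uint8); m[270:]=0
n,l,s,ce=cv2.connectedComponentsWithStats(m); i=l[190,265]; print(s[i])
cn=cv2.convexHull(np.argwhere(l==i)[:,::-1].astype(np.int32))[:,0]
P=ray_z(c,cn,.008)[:,:2]
f=least_squares(lambda p:np.hypot(*(P-p[:2]).T)-p[2],[.59,-.02,.058],loss="soft_l1",f_scale=.001); print("foot",f.x,np.median(abs(f.fun)))
hsv=cv2.cvtColor(im,cv2.COLOR_BGR2HSV)
m=((hsv[...,0]>=5)&(hsv[...,0]<16)&(hsv[...,1]>170)&(hsv[...,2]>150)).astype(np.uint8); m[280:]=0
n,l,s,ce=cv2.connectedComponentsWithStats(m)
for i in range(1,n):
    if s[i,4]>100:
        q=max(cv2.findContours((l==i).astype(np.uint8),0,1)[0],key=cv2.contourArea)[:,0]
        print(ce[i],cv2.minAreaRect((1000*ray_z(c,q,.042)[:,:2]).astype(np.float32)))
# cap: two-view bar segmentation
for n in("scene","side"):
    vision.capture(n)
    for d in finder.cut_out(n,"cap_bar")[:3]:
        ys,xs=np.nonzero(d["region"]); print(n,round(d["p"],2),xs.min(),xs.max(),ys.min(),ys.max(),xs.mean(),ys.mean())
go([.50,.16,.26])
```

```text
[ 257  122  134  134 5866]
foot [ 0.58882037 -0.02135145  0.05616121] 0.00010042624843837472
[333.03746398 141.47262248] ((629.8361206054688, -8.875285148620605), (9.98454475402832, 19.76630401611328), 14.366968154907227)
[313.61616162 254.31565657] ((545.694580078125, -32.98554611206055), (13.81184196472168, 21.815061569213867), 16.355178833007812)
scene 0.86 351 382 172 218 365.6297229219144 197.00083963056255
scene 0.57 398 423 179 204 409.25779625779626 191.0893970893971
side 0.84 274 315 443 479 292.5234234234234 464.1990990990991
side 0.71 404 424 273 316 414.41702127659573 294.90425531914894
side 0.7 288 347 335 395 317.44553676759733 362.92213920566263
travel [21.0, -202.8, -61.4] spin None yaw0 -1.111 j6 0.92 clk 8.55
```

```bash
python3 -m crank '[{"travel":[0,0,-50],"spin":0},{"travel":[10,-50,-91],"spin":0},{"travel":[20,-100,-91],"spin":0},{"travel":[30,-150,-91],"spin":0},{"travel":[40,-200,-91],"spin":0},{"travel":[50,-250,-91],"spin":0},{"travel":[54,-270,-91],"spin":0},{"travel":[54,-270,-91],"spin":0},{"travel":[54,-270,-91],"spin":0}]' 1
python3 - <<'E'
from h import *
st=sensors.read_state(); im=snap("wrist","w_cap.png"); c=cam("wrist",st); print(st["ee_pos"],st["joints"][5])
for n in("cap","cap_bar","rack"):
  for d in finder.look_for("wrist",n)[:3]: print(n,round(d["p"],2),np.round(d["xyz"],3),proj(c,d["xyz"])[0].round())
E
```

```text
clock: 9.68
ee_pos: [0.5003, 0.2335, 0.2902]
orientation: [0.974, 0.227, -0.0, 0.0]
ft_force: [-0.7, 0.6, -0.6]
grip_width: 0.997
grasp_force: 0.0
[0.50029226 0.23354943 0.29024893] 1.4103952465724514
cap 0.98 [0.666 0.262 0.054] [380.  19.]
cap 0.8 [0.516 0.251 0.109] [313. 192.]
cap 0.75 [0.498 0.394 0.045] [169. 131.]
cap_bar 0.65 [0.665 0.267 0.052] [374.  19.]
cap_bar 0.61 [0.501 0.389 0.04 ] [177. 131.]
cap_bar 0.6 [0.513 0.254 0.105] [309. 192.]
rack 0.7 [0.558 0.213 0.06 ] [372. 161.]
```

View pics/w_cap.png

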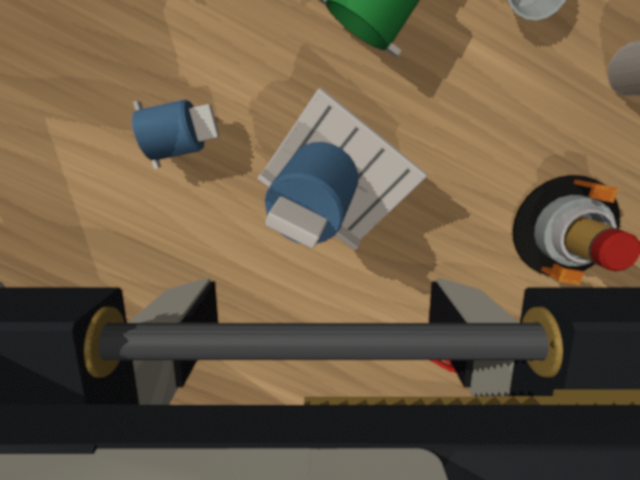

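Wrist view: cap on the board, with the bar quad around (278,198),(327,222),(314,247),(267,225). The board's upper corners are at (320,90) and (425,175), and its left corner is at (260,178). Fitting rack and cap poses to the silhouettes.

```bash
cat > fitcap.py <<'E'
from h import *
from scipy.optimize import least_squares
im=cv2.imread("pics/w_cap.png"); c=cam("wrist"); hsv=cv2.cvtColor(im,cv2.COLOR_BGR2HSV)
def rackT(x,y,yaw): return R.from_euler("z",yaw).as_matrix()@R.from_euler("y",-.45).as_matrix(), np.array([x,y,.05])
px=np.array([[320,90],[425,175],[260,178.]])
def corners(p):
    M,t=rackT(*p); return proj(c,np.array([[.045,.062,0],[.045,-.062,0]])@M.T+t)
best=least_squares(lambda p:(corners(p)-px[:2]).ravel(),[.56,.21,-.2])
print("rack",best.x,best.cost, "left corner pred", proj(c,np.array([[-.061,.062,0],[-.061,.062,.014],[-.061,-.062,0.014]])@rackT(*best.x)[0].T+rackT(*best.x)[1]).round())
blue=((hsv[...,0]>95)&(hsv[...,0]<125)&(hsv[...,1]>90)).astype(np.uint8); 
n,l,s,ce=cv2.connectedComponentsWithStats(blue); b=(l==l[170,315]).astype(np.uint8); print("blue",s[l[170,315]])
w=((hsv[...,1]<60)&(hsv[...,2]>110)).astype(np.uint8)
near=cv2.dilate(b,np.ones((5,5)));
n,l,s,ce=cv2.connectedComponentsWithStats(cv2.erode(w,np.ones((2,2)))); i=l[222,297]; print("bar",s[i],ce[i])
bar=(l==i).astype(np.uint8)
cn=max(cv2.findContours(bar,0,1)[0],key=cv2.contourArea); print(cv2.minAreaRect(cn), cv2.approxPolyDP(cn,3,True)[:,0].tolist())
print("gray med",np.median(hsv[bar>0],0), np.unique(hsv[bar>0][:,2]//8*8,return_counts=True))
E
python3 fitcap.py
```

```text
rack [ 0.54001851  0.23126693 -0.19265035] 7.18156717037896 left corner pred [[262. 172.]
 [257. 178.]
 [355. 251.]]
blue [ 266  143   92   98 4754]
bar [ 266  198   60   50 1754] [295.46978335 222.35119726]
((294.2678527832031, 222.30154418945312), (57.18302536010742, 33.87290954589844), 25.90650749206543) [[280, 198], [267, 213], [266, 224], [313, 247], [325, 219]]
gray med [ 17.  26. 148.] (array([104, 112, 120, 128, 136, 144, 152, 160, 168, 176], dtype=uint8), array([  1,  22,  21,  37,  83, 819,  74,  75, 318, 304]))
```

```bash
cat >> fitcap.py <<'E'
M,t=rackT(*best.x)
D=np.array([[np.cos(a),np.sin(a)] for a in np.linspace(0,2*np.pi,48,endpoint=False)])
an=np.linspace(0,2*np.pi,60)
cyl=np.array([[.035*np.cos(a),.035*np.sin(a),z] for a in an for z in(0,.07)])
bx=np.array([[i*.022,j*.007,z] for i in(-1,1) for j in(-1,1) for z in(.07,.098)])
un=((b|bar)>0)
sup=lambda P:(P@D.T).max(0)
tb=sup(np.argwhere(bar)[:,::-1]+0.0); tu=sup(np.argwhere(b)[:,::-1]+0.0)
def model(p,pts):
    q=pts@R.from_euler("z",p[2]).as_matrix().T+[p[0],p[1],0]; return q@M.T+t
def res(p):
    a=sup(proj(c,model(p,bx)))-tb; u=sup(proj(c,model(p,cyl)))-tu
    return np.r_[a,u*(D[:,1]<.2)]   # blue only where the bar does not hide it
f=least_squares(res,[-.02,0,np.pi/2+.1],loss="soft_l1"); p=f.x
print("cap on rack",p,"med res px",np.median(abs(res(p))),np.abs(res(p)).max())
mid=model(p,np.array([[0,0,.084]]))[0]; xa=M@R.from_euler("z",p[2]).as_matrix()[:,0]
print("bar mid",mid,"cap x",xa,"yaw",np.arctan2(xa[1],xa[0]),"cap z",M[:,2])
v=im.copy(); 
for q,col in((bx,(0,255,0)),(cyl,(0,0,255))):
    for k in proj(c,model(p,q)): cv2.circle(v,tuple(k.round().astype(int)),1,col,-1)
cv2.imwrite("pics/fit2.png",cv2.resize(v[80:270,220:440],None,fx=3,fy=3))
E
python3 fitcap.py
```

```text
rack [ 0.54001851  0.23126693 -0.19265035] 7.18156717037896 left corner pred [[262. 172.]
 [257. 178.]
 [355. 251.]]
blue [ 266  143   92   98 4754]
bar [ 266  198   60   50 1754] [295.46978335 222.35119726]
((294.2678527832031, 222.30154418945312), (57.18302536010742, 33.87290954589844), 25.90650749206543) [[280, 198], [267, 213], [266, 224], [313, 247], [325, 219]]
gray med [ 17.  26. 148.] (array([104, 112, 120, 128, 136, 144, 152, 160, 168, 176], dtype=uint8), array([  1,  22,  21,  37,  83, 819,  74,  75, 318, 304]))
cap on rack [-0.02167887  0.01136797  1.80754831] med res px 0.8615424935720739 5.265208824760457
bar mid [0.4871743  0.25315747 0.11620799] cap x [-0.02116952  0.99455711 -0.10201962] yaw 1.5920784917675261 cap z [-0.42691878  0.08327888  0.9004471 ]
```

View pics/fit2.png

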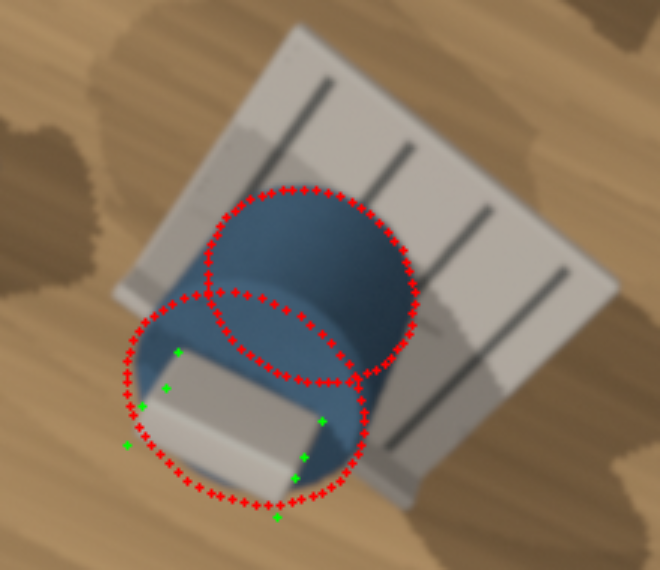

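The overlay fits within about 3 px. The bar's visible grey face is its uphill side, and the fit sits about 3 mm too far downhill. So the bar middle is about (0.4895,0.253,0.117), with cap x yaw about 1.59. I spin the jaws to close along the slope, so that they stand the shell upright as they close.

```bash
python3 -m crank '[{"travel":[0,-12,20],"spin":-10},{"travel":[-1,-23.5,40],"spin":-20},{"travel":[-1,-23.5,60],"spin":-30},{"travel":[-1,-23.5,80],"spin":-40},{"travel":[-1,-23.5,90],"spin":-50},{"travel":[-1,-23.5,90],"spin":-60},{"travel":[-1,-23.5,90],"spin":-65},{"travel":[-1,-23.5,90],"spin":-65},{"travel":[-1,-23.5,90],"spin":-65}]' 1
python3 - <<'E'
from h import *
st=sensors.read_state(); snap("wrist","w_cap2.png"); print(st["ee_pos"],np.round(st["joints"],2),R.from_quat(st["orientation"]).as_matrix().round(2).tolist()); go([.489,.254,.138],.02)
im=cv2.imread("pics/w_cap2.png"); c=cam("wrist",st); hsv=cv2.cvtColor(im,cv2.COLOR_BGR2HSV)
g=proj(c,[[.4895,.253,.117],[.4835,.254,.131]]); print("bar mid/top expected at",g.round())
x,y=g[0].round().astype(int)
w=((hsv[...,1]<60)&(hsv[...,2]>110)).astype(np.uint8)
n,l,s,ce=cv2.connectedComponentsWithStats(w)
for i in range(1,n):
    if s[i,4]>300: print(s[i],ce[i].round())
E
```

```text
clock: 11.0
ee_pos: [0.4887, 0.2549, 0.2006]
orientation: [0.7, 0.715, 0.0, 0.0]
ft_force: [1.0, -0.3, -0.1]
grip_width: 1.0
grasp_force: 0.0
[0.48867024 0.25492181 0.2005522 ] [ 0.34  0.43  1.52 -0.    1.2   0.32] [[-0.02, 1.0, 0.0], [1.0, 0.02, -0.0], [-0.0, 0.0, -1.0]]
travel [-1.0, 0.3, 62.5] spin 0.1 yaw0 0.022 j6 0.32 clk 11.05
bar mid/top expected at [[324. 259.]
 [314. 265.]]
[ 342   42   49   48 1246] [366.  65.]
[ 321  161  196  161 8671] [423. 232.]
[ 298  219   98  104 3893] [328. 271.]
[ 130  279   79   43 1526] [170. 303.]
[ 363  282   67   41 1810] [401. 303.]
[    0   449   447    31 12874] [227. 465.]
```

```bash
cat > fit3.py <<'E'
exec(open("fitcap.py").read().split("v=im.copy()")[0])
c2=cam("wrist"); im2=cv2.imread("pics/w_cap2.png"); h2=cv2.cvtColor(im2,cv2.COLOR_BGR2HSV)
bl=((h2[...,0]>95)&(h2[...,0]<125)&(h2[...,1]>90)).astype(np.uint8)
n,l,s,ce=cv2.connectedComponentsWithStats(bl); i=1+np.argmax(s[1:,4]); print("blue2",s[i],ce[i])
w=((h2[...,1]<60)&(h2[...,2]>110)).astype(np.uint8); w[275:]=w[275:]
n,l2,s2,ce2=cv2.connectedComponentsWithStats(w); k=[j for j in range(1,n) if s2[j,0]==298 and s2[j,1]==219][0]
m2=l2==k; print("rows of blob:",[(y,np.nonzero(m2[y])[0].min(),np.nonzero(m2[y])[0].max(),m2[y].sum()) for y in range(219,323,8)])
print("pred bar",proj(c2,model(p,bx)).round().tolist()); q=proj(c2,model(p,cyl)); print("pred cyl bbox",q.min(0),q.max(0)); q=proj(c2,model(p,cyl[1::2])); print("pred top bbox",q.min(0),q.max(0))
E
python3 fit3.py | tail -6
```

```text
bar mid [0.47168265 0.26395578 0.1254099 ] cap x [-0.15972121  0.93350181  0.32103504] yaw 1.7402543987201677 cap z [-0.25396925 -0.35312127  0.9004471 ]
blue2 [ 290  195  122  109 7176] [360.60353958 242.07274247]
rows of blob: [(219, np.int64(321), np.int64(330), np.int64(9)), (227, np.int64(304), np.int64(342), np.int64(39)), (235, np.int64(304), np.int64(342), np.int64(39)), (243, np.int64(303), np.int64(342), np.int64(40)), (251, np.int64(303), np.int64(342), np.int64(40)), (259, np.int64(304), np.int64(342), np.int64(39)), (267, np.int64(304), np.int64(341), np.int64(38)), (275, np.int64(304), np.int64(342), np.int64(39)), (283, np.int64(304), np.int64(341), np.int64(38)), (291, np.int64(301), np.int64(336), np.int64(36)), (299, np.int64(300), np.int64(325), np.int64(26)), (307, np.int64(299), np.int64(358), np.int64(46)), (315, np.int64(339), np.int64(382), np.int64(44))]
pred bar [[317.0, 261.0], [304.0, 291.0], [296.0, 259.0], [281.0, 289.0], [306.0, 199.0], [289.0, 227.0], [283.0, 198.0], [264.0, 226.0]]
pred cyl bbox [245.87415785 130.40611318] [377.83688395 275.92588364]
pred top bbox [245.87415785 177.78316325] [358.84075355 275.92588364]
```

```bash
sed -i 's|c=cam("wrist"); hsv|c=cam("wrist",{"ee_pos":[.50029,.23355,.29025],"orientation":[.9737,.2279,0,0]}); hsv|' fitcap.py; python3 fit3.py | tail -8 | cut -c1-400
cat >> fit3.py <<'E'
# joint refit: free px,py,phi + lean error (rack y) + dz, bar hull in both views
tb2=sup(np.argwhere(m2&(np.arange(480)[:,None]<292))[:,::-1]+0.0); tu2=sup(np.argwhere(l_b)[:,::-1]+0.0) if 0 else None
def model6(p,pts):
    q=(pts@R.from_euler("z",p[2]).as_matrix().T)@R.from_euler("y",p[3]).as_matrix().T+[p[0],p[1],p[4]]; return q@M.T+t
def res6(p):
    a=sup(proj(c,model6(p,bx)))-tb; u=(sup(proj(c,model6(p,cyl)))-tu)*(D[:,1]<.2)
    a2=(sup(proj(c2,model6(p,bx)))-tb2)
    return np.r_[a,u,a2,p[3]/.02,p[4]/.001]
f=least_squares(res6,np.r_[p,0,0],loss="soft_l1"); P6=f.x; r=res6(P6)
print("joint",P6.round(4),"res",[np.abs(r[i:i+48]).mean().round(2) for i in(0,48,96)])
print("bar mid",model6(P6,np.array([[0,0,.084]]))[0].round(4),"top centre",model6(P6,np.array([[0,0,.098]]))[0].round(4))
e=model6(P6,bx[:,:]); xa=e[4]-e[0]; xa/=np.linalg.norm(xa); print("capx",xa.round(3),"yaw",np.arctan2(xa[1],xa[0]).round(3))
rim=model6(P6,cyl[1::2]); print("top rim highest z",rim[:,2].max().round(4),"at",rim[rim[:,2].argmax()].round(4))
print("pred bar2",proj(c2,e).round().tolist())
E
python3 fit3.py | tail -5
```

```text
gray med [ 17.  26. 148.] (array([104, 112, 120, 128, 136, 144, 152, 160, 168, 176], dtype=uint8), array([  1,  22,  21,  37,  83, 819,  74,  75, 318, 304]))
cap on rack [-0.02163609  0.01132514  1.8072441 ] med res px 0.8435875999127802 5.315399120966685
bar mid [0.48818913 0.25263593 0.1162266 ] cap x [-0.02269797  0.99453659 -0.10189099] yaw 1.5936150232953026 cap z [-0.42706909  0.0825046   0.9004471 ]
blue2 [ 290  195  122  109 7176] [360.60353958 242.07274247]
rows of blob: [(219, np.int64(321), np.int64(330), np.int64(9)), (227, np.int64(304), np.int64(342), np.int64(39)), (235, np.int64(304), np.int64(342), np.int64(39)), (243, np.int64(303), np.int64(342), np.int64(40)), (251, np.int64(303), np.int64(342), np.int64(40)), (259, np.int64(304), np.int64(342), np.int64(39)), (267, np.int64(304), np.int64(341), np.int64(38)), (275, np.int64(304), np.int64
pred bar [[342.0, 290.0], [323.0, 303.0], [322.0, 287.0], [301.0, 300.0], [342.0, 220.0], [323.0, 226.0], [321.0, 219.0], [300.0, 225.0]]
pred cyl bbox [283.47830012 192.72465236] [412.30077155 308.48941057]
pred top bbox [283.47830012 198.78935135] [385.61122261 308.48941057]
joint [-0.027   0.0105  1.8025  0.0247 -0.009 ] res [np.float64(1.72), np.float64(0.34), np.float64(1.72)]
bar mid [0.489  0.2516 0.1067] top centre [0.4833 0.2527 0.1195]
capx [-0.021  0.995 -0.095] yaw 1.592
top rim highest z 0.1084 at [0.5259 0.2442 0.1084]
pred bar2 [[342.0, 285.0], [325.0, 298.0], [322.0, 283.0], [303.0, 295.0], [342.0, 219.0], [325.0, 224.0], [322.0, 217.0], [303.0, 223.0]]
```

Without the spurious height freedom, the fit predicts this second view to within 1–3 px. The bar middle is about (0.489,0.2525,0.1165). Descending and closing.

```bash
python3 -m crank '[{"travel":[-1,0,30],"spin":0},{"travel":[-1,0,50],"spin":0},{"travel":[-1,0,62],"spin":0},{"travel":[-1,0,62],"spin":0}]' 1;  python3 -m crank '[{"travel":[0,0,0],"spin":0},{"travel":[0,0,0],"spin":0},{"travel":[0,0,0],"spin":0},{"travel":[0,0,0],"spin":0},{"travel":[0,0,0],"spin":0},{"travel":[0,0,0],"spin":0}]' -1;  python3 -m crank '[{"travel":[0,0,0],"spin":0},{"travel":[0,0,0],"spin":0}]' -
```

```text
clock: 11.55
ee_pos: [0.4882, 0.2541, 0.1379]
orientation: [0.699, 0.715, -0.001, -0.0]
ft_force: [0.3, -0.0, 0.7]
grip_width: 1.001
grasp_force: 0.0
clock: 12.3
ee_pos: [0.4885, 0.2543, 0.1385]
orientation: [0.699, 0.715, -0.0, 0.0]
ft_force: [-0.1, 0.1, -0.1]
grip_width: 0.396
grasp_force: 0.0
clock: 12.55
ee_pos: [0.487, 0.2542, 0.1384]
orientation: [0.699, 0.715, -0.001, -0.001]
ft_force: [-5.1, 0.4, 4.0]
grip_width: 0.179
grasp_force: 27.1
```

```bash
python3 -m crank '[{"travel":[0,3,-4],"spin":0},{"travel":[0,7,-8],"spin":0},{"travel":[0,12,-13],"spin":0},{"travel":[0,16,-18],"spin":0},{"travel":[0,20,-24],"spin":0},{"travel":[0,22,-30],"spin":0}]' -; python3 -m crank '[{"travel":[0,0,-15],"spin":0},{"travel":[0,0,-40],"spin":0},{"travel":[0,0,-70],"spin":0},{"travel":[0,0,-100],"spin":0},{"travel":[0,0,-100],"spin":0},{"travel":[0,0,-100],"spin":0}]' -
```

```text
clock: 13.3
ee_pos: [0.511, 0.2547, 0.1687]
orientation: [0.699, 0.715, 0.0, 0.0]
ft_force: [-0.2, 0.1, -2.1]
grip_width: 0.156
grasp_force: 28.3
clock: 14.05
ee_pos: [0.5099, 0.2546, 0.2676]
orientation: [0.699, 0.715, -0.001, -0.0]
ft_force: [0.7, -0.6, -2.4]
grip_width: 0.154
grasp_force: 28.3
```

```bash
python3 -m crank '[{"travel":[-40,10,0],"spin":3},{"travel":[-80,21,0],"spin":6},{"travel":[-125,32,0],"spin":9},{"travel":[-170,44,0],"spin":12},{"travel":[-215,56,0],"spin":15},{"travel":[-255,66,0],"spin":18},{"travel":[-277,72,0],"spin":18},{"travel":[-277,72,0],"spin":18},{"travel":[-277,72,0],"spin":18}]' -
cat > hand.py <<'E'
from h import *
from scipy.optimize import least_squares
st=sensors.read_state(); Mt=R.from_quat(st["orientation"]).as_matrix(); tt=np.array(st["ee_pos"]); print(tt,np.round(st["joints"],2),st["grip_width"])
D=np.array([[np.cos(a),np.sin(a)] for a in np.linspace(0,2*np.pi,48,endpoint=False)]); sup=lambda P:(P@D.T).max(0)
an=np.linspace(0,2*np.pi,60); cyl=np.array([[.035*np.cos(a),.035*np.sin(a),z] for a in an for z in(0,.07)])
obs=[]
for n in("scene","side"):
    im=snap(n,"hand_%s.png"%n); h=cv2.cvtColor(im,cv2.COLOR_RGB2HSV); c=cam(n)
    bl=((h[...,0]>98)&(h[...,0]<125)&(h[...,1]>100)&(h[...,2]>25)).astype(np.uint8)
    k,l,s,ce=cv2.connectedComponentsWithStats(bl); u,v=proj(c,tt-[0,0,.065])[0]
    i=min((j for j in range(1,k) if s[j,4]>150),key=lambda j:np.hypot(*(ce[j]-[u,v]))); print(n,"expect",u.round(),v.round(),"blob",s[i],ce[i].round(1))
    obs.append((c,sup(np.argwhere(l==i)[:,::-1]+0.),n))
Rz=R.from_euler("z",-np.pi/2).as_matrix()
def cap2w(p,pts):   # p: offset along tool x, depth of bar mid, tilt about tool y, tilt about tool x
    # cap axes in tool: z -> -tool z ; x -> tool x ; y -> -tool y
    B=np.diag([1,-1,-1.]); q=(pts-[0,0,.084])@B.T@R.from_euler("yx",[p[2],p[3]]).as_matrix().T+[p[0],p[4],p[1]]
    return q@Mt.T+tt
def res(p): return np.r_[np.concatenate([sup(proj(c,cap2w(p,cyl)))-o for c,o,_ in obs]),p[3]/.02,p[4]/.001]
f=least_squares(res,[0,.02,0,0,0],loss="soft_l1"); print("dx,depth,tilt_y,tilt_x,dy",f.x.round(4),"res",np.abs(f.fun[:48]).mean().round(2),np.abs(f.fun[48:96]).mean().round(2))
print("rim centre world",cap2w(f.x,np.zeros((1,3)))[0].round(4),"bar mid",cap2w(f.x,np.array([[0,0,.084]]))[0].round(4),"rim z range",cap2w(f.x,cyl[::2])[:,2].min().round(4),cap2w(f.x,cyl[::2])[:,2].max().round(4))
E
python3 hand.py
```

```text
clock: 15.18
ee_pos: [0.5886, -0.0193, 0.268]
orientation: [0.802, 0.598, -0.0, -0.001]
ft_force: [-0.1, -0.1, -1.8]
grip_width: 0.152
grasp_force: 28.4
[ 0.58860478 -0.01933615  0.26799569] [-0.16  0.45  1.3   0.    1.4   0.13] 0.15186509594954936
scene expect 286.0 214.0 blob [268 201  34  42 525] [291.  219.5]
side expect 318.0 171.0 blob [ 293  145   43   53 1490] [313.1 173.3]
dx,depth,tilt_y,tilt_x,dy [ 0.0108  0.0277 -0.3043 -0.3563 -0.0042] res 2.92 0.7
rim centre world [ 0.6071 -0.0398  0.1651] bar mid [ 0.5876 -0.0077  0.2403] rim z range 0.1495 0.1807
```

```bash
sed -i 's/h\[...,0\]>98)&(h\[...,0\]<125)&(h\[...,1\]>100)&(h\[...,2\]>25)/h[...,0]>90)\&(h[...,0]<130)\&(h[...,1]>60)\&(h[...,2]>8)/; s/k,l,s,ce=/bl=cv2.morphologyEx(bl,cv2.MORPH_CLOSE,np.ones((3,3)));k,l,s,ce=/' hand.py; python3 hand.py
python3 - <<'E'
import cv2
im=cv2.cvtColor(cv2.imread("pics/hand_scene.png"),cv2.COLOR_BGR2HSV)
for y in range(190,262,6): print(y,[tuple(map(int,im[y,x])) for x in range(262,312,7)])
E
```

```text
[ 0.58867896 -0.01906572  0.26845774] [-0.16  0.45  1.3   0.    1.4   0.13] 0.14944804766344844
scene expect 286.0 213.0 blob [ 268  200   34   43 1168] [285.5 222.3]
side expect 318.0 171.0 blob [ 292  145   44   53 1551] [313. 173.]
dx,depth,tilt_y,tilt_x,dy [ 0.0084  0.0279 -0.2735 -0.339  -0.0032] res 1.51 0.68
rim centre world [ 0.6073 -0.0395  0.1643] bar mid [ 0.588  -0.0101  0.2406] rim z range 0.1497 0.179
190 [(16, 164, 120), (16, 162, 121), (21, 58, 62), (18, 49, 67), (21, 39, 65), (15, 53, 68), (23, 60, 68), (27, 46, 61)]
196 [(16, 160, 134), (16, 154, 129), (14, 49, 68), (24, 53, 68), (21, 53, 67), (17, 143, 105), (15, 156, 116), (15, 156, 124)]
202 [(16, 161, 127), (15, 26, 59), (14, 44, 87), (9, 39, 85), (12, 48, 95), (106, 116, 77), (16, 162, 137), (17, 155, 140)]
208 [(16, 158, 124), (106, 105, 56), (106, 102, 55), (105, 129, 93), (104, 126, 81), (106, 133, 71), (16, 152, 139), (15, 154, 144)]
214 [(16, 158, 137), (111, 57, 45), (116, 74, 48), (109, 100, 64), (109, 106, 70), (106, 120, 66), (16, 155, 140), (17, 150, 134)]
220 [(4, 255, 129), (125, 34, 45), (109, 61, 
[... 161 characters left out ...]
, (108, 113, 70), (16, 157, 143), (16, 160, 145)]
232 [(16, 157, 141), (120, 33, 46), (110, 62, 49), (104, 75, 51), (107, 99, 59), (105, 151, 66), (20, 35, 133), (17, 154, 131)]
238 [(16, 164, 132), (15, 42, 61), (110, 72, 53), (110, 93, 55), (109, 116, 55), (105, 137, 69), (15, 159, 135), (16, 161, 136)]
244 [(16, 156, 142), (16, 161, 136), (17, 163, 133), (17, 145, 109), (16, 155, 132), (16, 161, 119), (16, 153, 143), (17, 152, 136)]
250 [(16, 153, 118), (16, 156, 137), (16, 156, 132), (2, 236, 121), (12, 181, 127), (16, 160, 143), (16, 163, 127), (17, 154, 126)]
256 [(16, 158, 131), (15, 149, 140), (7, 239, 81), (2, 251, 126), (1, 255, 120), (16, 161, 130), (16, 157, 125), (16, 157, 125)]
```

Run:
```python
import cv2,numpy as np
a=cv2.imread("pics/hand_scene.png")[150:275,230:340]; b=cv2.imread("pics/hand_side.png")[100:225,255:375]
w=cv2.imread  # wrist too
from station import vision
cv2.imwrite("pics/hand_w.png",vision.capture("wrist")[:,:,::-1])
f=lambda i,k:cv2.resize(i,None,fx=k,fy=k,interpolation=cv2.INTER_CUBIC)
top=np.hstack([f(a,3),f(b,3)]); wr=f(cv2.imread("pics/hand_w.png")[150:420,190:450],.0+375/270)
im=np.hstack([top,wr]); k=min(1,800/im.shape[1]); im=np.clip(f(im,k).astype(float)*1.5,0,255).astype(np.uint8); print(im.shape); cv2.imwrite("pics/hand_all.png",im)
```

```text
(285, 800, 3)
```

View pics/hand_all.png

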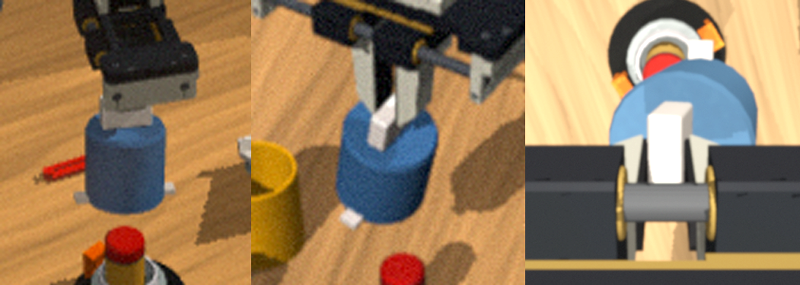

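The composite shows the shell gripped by its bar and nearly upright. Its ears are at scene (266,237) and (304,232), side (298,195) and wrist (355,195). I use those ear points to get the tilt in hand.

```bash
cat > hand2.py <<'E'
exec(open("hand.py").read().split("def res(p)")[0])
ears=[("scene",-1,(266.3,236.7)),("scene",1,(303.6,232.3)),("side",1,(298.3,195)),("wrist",1,(355,195.4))]
E0=[(cam(n),np.array([[s*.041,0,.0025]]),np.array(q)) for n,s,q in ears]
def res(p): return np.r_[np.concatenate([sup(proj(c,cap2w(p,cyl)))-o for c,o,_ in obs])*.3,np.concatenate([proj(c,cap2w(p,X))[0]-q for c,X,q in E0]),p[3]/.01,p[4]/.001]
f=least_squares(res,[0,.02,0,0,0],loss="soft_l1"); print("dx,depth,tilt_y,tilt_x,dy",f.x.round(4)); print(f.fun[96:].round(1)); print("sil",np.abs(f.fun[:48]).mean()/.3,np.abs(f.fun[48:96]).mean()/.3)
print("rim centre world",cap2w(f.x,np.zeros((1,3)))[0].round(4),"bar mid",cap2w(f.x,np.array([[0,0,.084]]))[0].round(4),"rim z range",cap2w(f.x,cyl[::2])[:,2].min().round(4),cap2w(f.x,cyl[::2])[:,2].max().round(4))
E
python3 hand2.py
```

```text
[ 0.58885552 -0.01948949  0.26866036] [-0.16  0.44  1.3   0.    1.4   0.13] 0.15486118385186753
scene expect 286.0 213.0 blob [ 268  200   34   43 1163] [285.4 222.3]
side expect 318.0 171.0 blob [ 292  144   45   53 1546] [313.  172.7]
dx,depth,tilt_y,tilt_x,dy [-0.0013  0.0242 -0.0932 -0.2107  0.0021]
[ -1.7  -0.5   0.3   0.4   0.1   0.9  -0.3  -0.3 -21.1   2.1]
sil 1.512232640088411 1.786167498871361
rim centre world [ 0.605  -0.0338  0.1627] bar mid [ 0.5905 -0.0214  0.2445] rim z range 0.1547 0.1707
```

The shell still leans about 0.2 rad in the grip. With that lean it could foul the tin, so I level it on a free patch of counter at (0.46,-0.13): press the rim gently flat, release, and regrip deeper on the bar.

```bash
python3 -m crank '[{"travel":[-40,-25,0],"spin":0},{"travel":[-80,-51,0],"spin":0},{"travel":[-120,-77,0],"spin":0},{"travel":[-143,-91,20],"spin":0},{"travel":[-143,-91,60],"spin":0},{"travel":[-143,-91,100],"spin":0},{"travel":[-143,-91,130],"spin":0},{"travel":[-143,-91,142],"spin":0},{"travel":[-143,-91,142],"spin":0}]' -; python3 -m crank '[{"travel":[0,0,3],"spin":0},{"travel":[0,0,6],"spin":0},{"travel":[0,0,9],"spin":0},{"travel":[0,0,9],"spin":0}]' -;  python3 -m crank '[{"travel":[0,0,1.5],"spin":0},{"travel":[0,0,3],"spin":0},{"travel":[0,0,3],"spin":0}]' -
```

```text
clock: 16.65
ee_pos: [0.4609, -0.1313, 0.1265]
orientation: [0.802, 0.597, -0.0, -0.0]
ft_force: [-0.7, 0.0, -1.6]
grip_width: 0.156
grasp_force: 28.6
clock: 17.15
ee_pos: [0.4607, -0.1314, 0.1175]
orientation: [0.802, 0.597, -0.0, -0.0]
ft_force: [-1.7, -0.4, -2.5]
grip_width: 0.154
grasp_force: 28.6
clock: 17.52
ee_pos: [0.4607, -0.1314, 0.1144]
orientation: [0.802, 0.597, -0.0, -0.0]
ft_force: [-0.1, -0.3, -1.5]
grip_width: 0.154
grasp_force: 28.6
```

```bash
python3 -m crank '[{"travel":[0,0,2],"spin":0},{"travel":[0,0,4],"spin":0},{"travel":[0,0,4],"spin":0}]' -;  python3 -m crank '[{"travel":[0,0,1.5],"spin":0},{"travel":[0,0,3],"spin":0},{"travel":[0,0,3],"spin":0}]' -
```

```text
clock: 17.9
ee_pos: [0.4623, -0.1321, 0.1118]
orientation: [0.802, 0.597, 0.001, 0.002]
ft_force: [0.0, -0.8, 8.0]
grip_width: 0.15
grasp_force: 28.8
clock: 18.27
ee_pos: [0.4647, -0.1334, 0.1108]
orientation: [0.802, 0.597, 0.003, 0.005]
ft_force: [2.2, -2.0, 17.8]
grip_width: 0.148
grasp_force: 29.8
```

```bash
python3 -m crank '[{"travel":[0,0,1],"spin":0},{"travel":[0,0,1],"spin":0}]' -; python3 -m crank '[{"travel":[0,0,-2],"spin":0},{"travel":[0,0,-2],"spin":0},{"travel":[0,0,-2],"spin":0}]' -0.3; python3 -m crank '[{"travel":[0,0,0],"spin":0},{"travel":[0,0,0],"spin":0}]' 0.1
python3 - <<'E'
from h import *
from scipy.optimize import least_squares
st=sensors.read_state(); tt=np.array(st["ee_pos"]); print(tt)
D=np.array([[np.cos(a),np.sin(a)] for a in np.linspace(0,2*np.pi,48,endpoint=False)]); sup=lambda P:(P@D.T).max(0)
an=np.linspace(0,2*np.pi,60); cyl=np.array([[.035*np.cos(a),.035*np.sin(a),z] for a in an for z in(0,.07)])
obs=[]
for n in("scene","side"):
    im=snap(n,"cnt_%s.png"%n); h=cv2.cvtColor(im,cv2.COLOR_RGB2HSV); c=cam(n)
    bl=((h[...,0]>90)&(h[...,0]<130)&(h[...,1]>50)&(h[...,2]>8)).astype(np.uint8); bl=cv2.morphologyEx(bl,cv2.MORPH_CLOSE,np.ones((3,3)))
    k,l,s,ce=cv2.connectedComponentsWithStats(bl); u=proj(c,[.462,-.132,.04])[0]
    i=min((j for j in range(1,k) if s[j,4]>150),key=lambda j:np.hypot(*(ce[j]-u))); print(n,u.round(),s[i],ce[i].round(1))
    obs.append((c,sup(np.argwhere(l==i)[:,::-1]+0.)))
W=np.where(D[:,1]<-.3,.2,1)   # top partly hidden by the gripper
def mod(p): return cyl@R.from_euler("yx",p[2:4]).as_matrix().T+[p[0],p[1],0]
for fr in (0,1):
    def res(p): return np.r_[np.concatenate([W*(sup(proj(c,mod(np.r_[p[:2],p[2:]*fr])))-o) for c,o in obs]),p[2:]/.3]
    f=least_squares(res,[.462,-.132,0,0],loss="soft_l1"); print(f.x.round(4),np.abs(f.fun[:48]).mean().round(2),np.abs(f.fun[48:96]).mean().round(2))
E
```

```text
clock: 18.52
ee_pos: [0.4654, -0.1338, 0.1105]
orientation: [0.802, 0.597, 0.003, 0.006]
ft_force: [3.4, -3.0, 22.9]
grip_width: 0.151
grasp_force: 29.9
clock: 18.9
ee_pos: [0.4605, -0.1313, 0.1081]
orientation: [0.802, 0.597, -0.0, -0.0]
ft_force: [0.5, 0.3, 0.2]
grip_width: 0.342
grasp_force: 0.3
clock: 19.15
ee_pos: [0.4606, -0.1313, 0.1082]
orientation: [0.802, 0.597, -0.0, -0.0]
ft_force: [-0.2, -1.2, 0.3]
grip_width: 0.516
grasp_force: 0.2
[ 0.46059761 -0.13129696  0.10821098]
scene [217. 253.] [198 242  32  39 503] [217.5 259.2]
side [395. 208.] [ 371  185   37   43 1105] [388.8 206.7]
[ 0.4752 -0.1455  0.      0.    ] 2.12 0.86
[ 0.4755 -0.1475 -0.0063 -0.0615] 2.16 0.76
```

```bash
python3 -m crank '[{"travel":[0,0,0],"spin":0},{"travel":[0,0,0],"spin":0},{"travel":[0,0,0],"spin":0},{"travel":[0,0,-20],"spin":0},{"travel":[0,0,-60],"spin":0},{"travel":[0,0,-110],"spin":0},{"travel":[0,0,-130],"spin":0},{"travel":[0,0,-130],"spin":0},{"travel":[0,0,-130],"spin":0}]' 1
cat > look.py <<'E'
from h import *
from scipy.optimize import least_squares
import sys
st=sensors.read_state(); im=snap("wrist",sys.argv[1]); c=cam("wrist",st); h=cv2.cvtColor(im,cv2.COLOR_RGB2HSV); print(st["ee_pos"])
rz=float(sys.argv[2])  # rim height
bl=((h[...,0]>90)&(h[...,0]<130)&(h[...,1]>60)).astype(np.uint8); k,l,s,ce=cv2.connectedComponentsWithStats(bl); i=1+np.argmax(s[1:,4]); print("blue",s[i],ce[i].round())
x,y,w,hh=s[i][:4]
D=np.array([[np.cos(a),np.sin(a)] for a in np.linspace(0,2*np.pi,48,endpoint=False)]); sup=lambda P:(P@D.T).max(0)
wh=((h[...,1]<70)&(h[...,2]>110)).astype(np.uint8); k,l2,s2,ce2=cv2.connectedComponentsWithStats(wh)
for j in range(1,k):
    if s2[j,4]>40 and x-40<ce2[j][0]<x+w+40 and y-40<ce2[j][1]<y+hh+40: print("white",s2[j],ce2[j].round(1),ray_z(c,ce2[j],rz+.098)[0].round(4),ray_z(c,ce2[j],rz+.005)[0].round(4))
an=np.linspace(0,2*np.pi,60); cyl=np.array([[.035*np.cos(a),.035*np.sin(a),z] for a in an for z in(0,.07)])+[0,0,rz]
o=sup(np.argwhere(l==i)[:,::-1]+0.); p0=ray_z(c,ce[i],rz+.06)[0][:2]
f=least_squares(lambda p:(sup(proj(c,cyl+[*p,0]))-o),p0,loss="soft_l1"); print("cap xy",f.x.round(4),"res",np.abs(f.fun).mean().round(2),f.fun.round(1)[::6])
E
python3 look.py w_cnt.png 0
```

```text
clock: 20.38
ee_pos: [0.4602, -0.1311, 0.2373]
orientation: [0.802, 0.597, -0.001, -0.001]
ft_force: [0.5, 0.3, -0.9]
grip_width: 0.997
grasp_force: 0.0
[ 0.46018644 -0.13109547  0.2373264 ]
blue [ 308  181   83   90 4517] [347. 223.]
white [336 168  20  14 211] [345.5 174.2] [ 0.4867 -0.0955  0.098 ] [ 0.4885 -0.1071  0.005 ]
white [ 341  206   22   65 1291] [351.4 238.1] [ 0.4782 -0.1415  0.098 ] [ 0.4771 -0.1684  0.005 ]
cap xy [ 0.4771 -0.1443] res 2.41 [2.4 2.2 3.3 2.6 2.9 2.6 3.3 2.3]
```

The shell stands upright on the counter at (0.477,-0.144), x yaw about 1.27; the ear at 39 mm checks. Regripping deeper on the bar.

```bash
python3 -m crank '[{"travel":[-7,20,20],"spin":0},{"travel":[-7,20,70],"spin":0},{"travel":[-7,20,115],"spin":0},{"travel":[-7,20,138],"spin":0},{"travel":[-7,20,146],"spin":0},{"travel":[-7,20,146],"spin":0}]' 1;  python3 -m crank '[{"travel":[0,0,0],"spin":0},{"travel":[0,0,0],"spin":0},{"travel":[0,0,0],"spin":0},{"travel":[0,0,0],"spin":0},{"travel":[0,0,0],"spin":0},{"travel":[0,0,0],"spin":0},{"travel":[0,0,0],"spin":0},{"travel":[0,0,0],"spin":0},{"travel":[0,0,0],"spin":0},{"travel":[0,0,0],"spin":0}]' -1; python3 -m crank '[{"travel":[0,0,-10],"spin":0},{"travel":[0,0,-40],"spin":0},{"travel":[0,0,-80],"spin":0},{"travel":[0,0,-120],"spin":0},{"travel":[0,0,-140],"spin":0},{"travel":[0,0,-140],"spin":0}]' -
python3 - <<'E'
from h import *
go([.588,-.0213,.245],.275+1.0-np.pi/2)
E
```

```text
clock: 21.18
ee_pos: [0.4777, -0.1437, 0.092]
orientation: [0.802, 0.597, -0.0, -0.001]
ft_force: [0.3, -0.3, 0.3]
grip_width: 1.002
grasp_force: 0.0
clock: 22.42
ee_pos: [0.478, -0.1438, 0.0925]
orientation: [0.802, 0.597, -0.0, 0.0]
ft_force: [0.4, -0.6, -0.6]
grip_width: 0.149
grasp_force: 30.0
clock: 23.18
ee_pos: [0.4785, -0.1441, 0.2343]
orientation: [0.802, 0.597, 0.001, 0.002]
ft_force: [0.3, -1.0, -2.0]
grip_width: 0.148
grasp_force: 30.0
travel [149.0, 69.7, -10.5] spin 0.3 yaw0 -0.291 j6 -0.16 clk 23.18
```

```bash
python3 -m crank '[{"travel":[40,18,0],"spin":0},{"travel":[80,37,0],"spin":0},{"travel":[120,56,0],"spin":0},{"travel":[149.5,69.5,0],"spin":0},{"travel":[149.5,69.5,0],"spin":0},{"travel":[149.5,69.5,0],"spin":0}]' -
python3 - <<'E'
from h import *
go([.5882,-.0206,.150],.275+1.0-np.pi/2)
E
python3 look.py w_over.png 0.142
```

```text
clock: 23.92
ee_pos: [0.5865, -0.0207, 0.2313]
orientation: [0.802, 0.597, -0.001, -0.001]
ft_force: [-1.0, -0.6, -2.2]
grip_width: 0.149
grasp_force: 30.0
travel [0.7, 1.7, 81.3] spin 0.3 yaw0 -0.291 j6 0.13 clk 23.93
[ 0.58654346 -0.02073677  0.23131786]
blue [ 249  200  148   89 8113] [323. 246.]
white [ 285  170   84   48 2058] [326.4 190.1] [0.6027 0.0302 0.24  ] [0.5991 0.0162 0.147 ]
white [247 251  16  36  71] [253.6 268.3] [0.5703 0.011  0.24  ] [ 0.5438 -0.0166  0.147 ]
white [ 274  255   69   69 3111] [316.6 291.1] [ 0.589  -0.0037  0.24  ] [ 0.5757 -0.0416  0.147 ]
white [344 277  30  46 630] [354.6 296.5] [ 0.6015 -0.0096  0.24  ] [ 0.597  -0.0516  0.147 ]
cap xy [ 0.5878 -0.0126] res 19.88 [ 6.3 20.8 67.8 22.4  9.  11.5 18.5 10.7]
```

```bash
python3 -m crank '[{"travel":[0.5,1.5,0],"spin":0},{"travel":[0.5,1.5,30],"spin":0},{"travel":[0.5,1.5,55],"spin":0},{"travel":[0.5,1.5,75],"spin":0},{"travel":[0.5,1.5,83],"spin":0},{"travel":[0.5,1.5,83],"spin":0}]' -; python3 -m crank '[{"travel":[0,0,5],"spin":0},{"travel":[0,0,10],"spin":0},{"travel":[0,0,14],"spin":0},{"travel":[0,0,14],"spin":0}]' -;  python3 -m crank '[{"travel":[0,0,3],"spin":0},{"travel":[0,0,6],"spin":0},{"travel":[0,0,9],"spin":0},{"travel":[0,0,9],"spin":0}]' -
```

```text
clock: 24.72
ee_pos: [0.5889, -0.0208, 0.1495]
orientation: [0.802, 0.597, -0.0, -0.0]
ft_force: [0.3, -1.1, -1.8]
grip_width: 0.152
grasp_force: 30.0
clock: 25.22
ee_pos: [0.5888, -0.0204, 0.1352]
orientation: [0.802, 0.597, -0.0, -0.0]
ft_force: [-0.2, -0.2, -1.3]
grip_width: 0.153
grasp_force: 30.0
clock: 25.72
ee_pos: [0.5888, -0.0204, 0.1262]
orientation: [0.802, 0.597, -0.0, -0.0]
ft_force: [0.9, 0.1, -1.2]
grip_width: 0.15
grasp_force: 30.0
```

```bash
python3 -m crank '[{"travel":[0,0,1.5],"spin":0},{"travel":[0,0,3],"spin":0},{"travel":[0,0,4],"spin":0},{"travel":[0,0,4],"spin":0}]' -;  python3 -m crank '[{"travel":[0,0,0.7],"spin":0},{"travel":[0,0,0.7],"spin":0}]' -
```

```text
clock: 26.22
ee_pos: [0.589, -0.0204, 0.1225]
orientation: [0.802, 0.597, 0.0, 0.0]
ft_force: [-0.1, 0.5, -1.5]
grip_width: 0.153
grasp_force: 30.0
clock: 26.48
ee_pos: [0.5891, -0.0205, 0.1225]
orientation: [0.802, 0.597, 0.0, 0.0]
ft_force: [-2.2, -0.1, 4.3]
grip_width: 0.151
grasp_force: 30.0
```

Seated exactly at the predicted height (TCP 0.1225, 4 N). Twisting clockwise.

```bash
python3 -m crank '[{"travel":[0,0,-0.3],"spin":7},{"travel":[0,0,-0.3],"spin":14},{"travel":[0,0,-0.3],"spin":21},{"travel":[0,0,-0.3],"spin":28},{"travel":[0,0,-0.3],"spin":35},{"travel":[0,0,-0.3],"spin":42},{"travel":[0,0,-0.3],"spin":49},{"travel":[0,0,-0.3],"spin":53},{"travel":[0,0,-0.3],"spin":53}]' -
python3 - <<'E'
from h import *
st=sensors.read_state(); print(np.round(st["torque"],3)); go(st["ee_pos"],.275-.05-np.pi/2)
E
```

```text
clock: 27.6
ee_pos: [0.5894, -0.0205, 0.1224]
orientation: [0.984, 0.177, 0.001, 0.0]
ft_force: [-0.2, -0.1, 2.9]
grip_width: 0.153
grasp_force: 30.0
[ 0.02   0.135 -0.087]
travel [0.0, 0.0, 0.0] spin 7.5 yaw0 -1.215 j6 1.05 clk 27.60
```

```bash
python3 -m crank '[{"travel":[0,0,0],"spin":2},{"travel":[0,0,0],"spin":4},{"travel":[0,0,0],"spin":6},{"travel":[0,0,0],"spin":6}]' -; python3 -c '
from h import *
st=sensors.read_state(); print(np.round(st["torque"],3)); go(st["ee_pos"],.225-np.pi/2)'; python3 -m crank '[{"travel":[0,0,0],"spin":1.5},{"travel":[0,0,0],"spin":3},{"travel":[0,0,0],"spin":3}]' -; python3 -c '
from h import *
st=sensors.read_state(); print(np.round(st["torque"],3)); go(st["ee_pos"],.225-np.pi/2)'
```

```text
clock: 28.1
ee_pos: [0.5893, -0.0211, 0.1225]
orientation: [0.992, 0.125, 0.0, 0.001]
ft_force: [-0.0, -2.9, 4.8]
grip_width: 0.148
grasp_force: 30.0
[-0.528 -0.     0.307]
travel [0.0, 0.0, 0.0] spin 1.4 yaw0 -1.321 j6 1.16 clk 28.10
clock: 28.48
ee_pos: [0.5893, -0.0218, 0.1226]
orientation: [0.995, 0.099, 0.0, 0.001]
ft_force: [-1.4, -4.9, 6.9]
grip_width: 0.154
grasp_force: 30.8
[-0.933  0.102  0.651]
travel [0.0, 0.0, 0.0] spin -1.5 yaw0 -1.372 j6 1.21 clk 28.48
```

```bash
python3 -m crank '[{"travel":[0,0,0],"spin":1.5},{"travel":[0,0,0],"spin":3},{"travel":[0,0,0],"spin":3}]' -; python3 -c '
from h import *
st=sensors.read_state(); print(np.round(st["torque"],3)); go(st["ee_pos"],.225-np.pi/2)'
```

```text
clock: 28.85
ee_pos: [0.5896, -0.0217, 0.1226]
orientation: [0.997, 0.073, 0.001, 0.001]
ft_force: [0.3, -4.7, 4.1]
grip_width: 0.16
grasp_force: 32.0
[-0.867  0.006  0.81 ]
travel [0.0, 0.0, 0.0] spin -4.5 yaw0 -1.424 j6 1.26 clk 28.85
```

The torque rose and then the jaws began to be wedged open, so the ears are against the stops. Relieving, releasing and retreating.

```bash
python3 -m crank '[{"travel":[0,0,0],"spin":-2},{"travel":[0,0,-0.3],"spin":-3.5},{"travel":[0,0,-0.3],"spin":-3.5}]' -; python3 -m crank '[{"travel":[0,0,0],"spin":0},{"travel":[0,0,0],"spin":0},{"travel":[0,0,0],"spin":0},{"travel":[0,0,0],"spin":0},{"travel":[0,0,0],"spin":0},{"travel":[0,0,0],"spin":0}]' 0.3; python3 -m crank '[{"travel":[0,0,-25],"spin":0},{"travel":[0,0,-70],"spin":0},{"travel":[0,0,-120],"spin":0},{"travel":[-30,0,-150],"spin":0},{"travel":[-30,0,-150],"spin":0},{"travel":[-30,0,-150],"spin":0}]' -
cat > fin.py <<'E'
exec(open("look.py").read())
hsv=h; m=((hsv[...,0]>=5)&(hsv[...,0]<16)&(hsv[...,1]>170)&(hsv[...,2]>120)).astype(np.uint8); m[300:]=0
n,l4,s4,ce4=cv2.connectedComponentsWithStats(m)
for i in range(1,n):
    if s4[i,4]>60: print("orange",s4[i],ray_z(c,ce4[i],.042)[0].round(4))
# bar direction from top face (bright white) pixels
j=max((j for j in range(1,k) if s2[j,4]>300 and abs(ce2[j][0]-ce[list(s[:,4]).index(max(s[1:,4]))][0])<60),key=lambda j:s2[j,4],default=None)
if j:
    q=max(cv2.findContours((l2==j).astype(np.uint8),0,1)[0],key=cv2.contourArea)[:,0]; print("bar rect",cv2.minAreaRect((1000*ray_z(c,q,rz+.098)[:,:2]).astype(np.float32)))
E
python3 fin.py w_fin.png 0.030
```

```text
clock: 29.22
ee_pos: [0.5894, -0.0214, 0.1227]
orientation: [0.995, 0.103, 0.001, 0.001]
ft_force: [0.6, -5.0, 4.9]
grip_width: 0.152
grasp_force: 29.7
clock: 29.98
ee_pos: [0.5889, -0.0204, 0.1224]
orientation: [0.995, 0.103, -0.0, 0.0]
ft_force: [0.5, -0.2, -0.3]
grip_width: 0.644
grasp_force: 0.0
clock: 30.72
ee_pos: [0.5596, -0.0265, 0.2717]
orientation: [0.995, 0.103, -0.0, -0.0]
ft_force: [0.3, -0.7, 0.5]
grip_width: 0.651
grasp_force: 0.0
[ 0.55955314 -0.02653227  0.27167447]
blue [ 281  140   90   87 4711] [325. 182.]
white [290 134  44  25 233] [311.8 141.5] [ 0.6192 -0.0049  0.128 ] [ 0.6154 -0.0031  0.035 ]
white [338 139  16  11  55] [345.5 142.8] [ 0.6232 -0.0281  0.128 ] [ 0.6207 -0.0339  0.035 ]
white [ 314  157   23   65 1337] [325.3 189.2] [ 0.5886 -0.021   0.128 ] [ 0.5747 -0.0244  0.035 ]
cap xy [ 0.5876 -0.0215] res 1.05 [-0.1  0.8  2.2  0.9  0.   1.2  3.1  0.5]
orange [310 116  27  18 403] [ 0.6323 -0.0101  0.042 ]
bar rect ((588.1353149414062, -21.098264694213867), (46.44314193725586, 15.058243751525879), 13.865647315979004)
```

The shell is centred at (0.588,-0.021) at seated height. The bar yaw of about 0.24 is just past base x (about 0.27), where the stop walls should be, and the gripper is clear. Handing in.

```bash
python3 -c '
from station import job
print(job.job_done())'
```

```text
the job is handed in; nothing more can be done
None
```

The job is handed in: the tin stands upright in the canister, and the blue shell is seated over it and twisted clockwise until the ears met the stops, with the gripper released and clear; on the way I set the shell down once on the open counter to straighten it in the grip, and I did not check the other items on the counter at the end.

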